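# Sort tested housings into the pass and reject nests and book the lot

## Robot

A 6-joint arm with a two-finger parallel gripper is mounted at the origin on the work surface. World frame = base frame: x ahead of the robot, y to its left, z up, the work surface at z = 0. Lengths are in m, angles in rad, forces in N, time in s.
With the tool pointing down it reaches from about 0.35 to 0.875 m from the base axis. Payload 4.2 kg.
Tool frame: the origin (TCP) lies midway between the tips of the shut fingers; the grasp point (between the pads) lies bot.tcp_to_grasp behind it (bot.tcp_to_grasp is the distance from the TCP to the grasp point, in m); z points along the fingers, y is the line along which they close (so a half turn about z gives the same grasp; the last joint's range is limited). The gripper opens to 87 mm and grips with 3 to 60 N. Pads are 19 mm wide; open, the fingers measure 117 mm over their backs; the gripper's body (75 mm by 190 mm) begins 51 mm behind the grasp point.
Start: joints at [1.523, 0.385, 0.008, 0, -1.194, -0.259], TCP at [0.189, 0.596, 0.223] pointing down, gripper open.
Joint ranges: [-3.14, 3.14], [-1.21, 2.06], [-1.07, 1.41], [-3.16, 2.05], [-2.99, -0.16], [-3.1, 3.1]. Speed limits (rad/s): [2.79, 2.79, 3.14, 3.14, 3.14, 3.14].

## Interface

Orientations are given as a rotation vector (axis times angle).
In Python, from cell import bot gives the robot as it stands. The module is installed in compiled form; this text tells all that it offers.
- The arm moves only by the shell command python3 -m creep 'ROWS' [OPENING] [FORCE]. ROWS is JSON, a list of rows, each a list of 4 numbers: the shift along the tool's x, y, z in units of 0.6 m (1.0 is 0.6 m), then the turn about the tool's z in units of 45 degrees (1.0 is 45 degrees). In form: [[tx, ty, tz, turn], ...]. A call has 1 to 10 rows; each row is the pose to reach, as a shift and turn from the pose commanded when the call began, along the tool's axes at that moment; what a row does not reach only later rows make up. A row lasts 1/10 s, in which the tool goes at most 50 mm and 8.59 degrees, less where a joint would pass 70% of its speed; a pose out of reach is approached as far as the arm can. A call with a number of a shift or a turn outside -1 to 1 is refused whole. A call with a gripper value outside its range is refused whole. OPENING is the opening, from 0 (shut) to 1 (fully open), set as the call begins (- or left out, the last holds). The fingers move at their own pace and stop on an object; FORCE is the grip in N (left out, the last holds). Time passes only in rows, so rows that repeat a pose let the fingers close. It gives the time, the measured TCP pose, the force, the opening and the grip force at its end, in the units of the state.
- bot.get_obs(): the state, without advancing time (a new reading comes with each control period).
- bot.grab_frame(name): name is "scene" or "side" or "wrist"; returns a dict with "img" (420x560x3 uint8, red, green, blue), "fx", "fy", "cx", "cy" (pixels), "distortion" ([k1, k2, p1, p2, k3] as OpenCV has them; the pictures are not rectified), "R" (3x3) and "t" (3): a world point X has camera coordinates R X + t. Camera axes: x right, y down, z forward; pixel columns grow to the right and rows downward; lengths in m; the calibration is good to about 2 mm. A picture is of the moment at which its call begins. There is no depth.
- bot.job_done(): hands the job in; it is judged then, once.
The state is a dict: "time_s": time; "qpos": joint angles; "dq": joint speeds; "joint_torque": joint torques, N m; "position": TCP position; "orientation": TCP orientation; "ft_force": force on the tool from outside, world axes, zero at the start; "wrist_torque": the same for the moment, N m; "grip_width": finger opening in m; "grip_force": force on a finger pad.
Only numpy, scipy, OpenCV 4.12 (cv2) and the standard library are available. Lean on these libraries where they do the work, as an engineer would, in place of code of your own. Each camera call takes 0.05 s, during which the arm holds its last target. There are 200 camera calls.

## Task

Sort the three tested housings by the paper tag on their lids: slide them flat over the mat, without lifting or tipping them, into the twin nest, the two with a round tag into the lane whose label shows the round mark and the one with a bar tag into the lane labelled with the bar, each squarely and completely inside its lane with nothing sticking out of the mouth. Only when all three are in, book the lot on the key box: press the round key, then the bar key, then the square key, one at a time, each fully down and let up again. Leave the battery, the screw dish, the screwdriver and the silver shell where they lie.

Things in the scene. Friction and masses are not known exactly. Their poses are not given: they have to be found in the camera images.
- housing_round_1: Flat device housing, 100 x 88 mm, 26 mm high, upright sides, dark red lid, 0.24 kg, loose on the mat; a round white paper tag (42 mm) on its lid: passed. Too wide to grip. Origin: centre of its underside; x along its 100 mm length, y along its 88 mm depth, z up. At the start x points roughly away from the robot and y roughly towards the nest.
- housing_round_2: Second housing of the same make, also with a round white tag on its lid: passed. Same size, origin and axes.
- housing_bar: Third housing of the same make, with a white bar-shaped tag (66 x 14 mm, along its length) on its lid: rejected. Same size, origin and axes.
- nest: Fixed twin nest: two parallel lanes between bare aluminium fences, 14 mm high on the mat, no floor. Origin at mat height; y runs along the lanes from the open mouths to the closed end, x across, away from the robot. Lane centre lines at x = -60 and +60 mm, each lane 114 mm wide inside. Divider, 6 mm thick, at x = 0 from y = -71 mm; inner face of the end stop at y = +110 mm.
- near_mouth (a point): Centre, at mat height, of the mouth line of the nest's lane nearer to the robot (nest x = -60, y = -105 mm). From here to the end stop the lane is 215 mm deep: room for two housings one behind the other, their length across the lane. The outer fences run straight from the stop to 25 mm behind the mouth line, then flare 15 mm outwards up to it.
- far_mouth (a point): The same point of the lane farther from the robot (nest x = +60, y = -105 mm).
- label_round: Fixed label plate, 70 x 36 mm, 2 mm thick, with a round white mark, on the flange behind the end of the lane for passed housings. Origin at the centre of its underside, 14 mm above the mat, on that lane's centre line and 132 mm from the nest's origin along the nest's y; axes parallel to the nest's. It may be at either lane.
- label_bar: The same kind of plate with a white bar mark (60 x 13 mm), behind the end of the lane for rejected housings (the other lane).
- key_round_top (a point): Centre of the top face of the round white key (22 mm across) on the grey key box. The fixed box is 66 mm deep, 150 mm wide, 26 mm high; the key tops stand 36 mm above the mat, 45 mm apart in a row. The keys go straight down 5 mm against a spring: 1.8 N at the start, 4.8 N at the bottom.
- key_bar_top (a point): Centre of the top face of the bar-shaped white key (30 x 11 mm), in the middle of the row and of the box; the row runs along the 150 mm width of the box.
- key_square_top (a point): Centre of the top face of the large square white key (28 x 28 mm).
- key_round (a joint): Travel of the round key in m: 0 up, 0.005 fully down.
- key_bar (a joint): Travel of the bar key in m: 0 up, 0.005 fully down.
- key_square (a joint): Travel of the square key in m: 0 up, 0.005 fully down.
- battery: Bystander: black two-cell battery pack with a yellow band, 37 x 65 mm (x, y), 18 mm high, lying loose. Origin: centre of its underside.
- screw_dish: Bystander: loose round steel dish with screws, 72 mm across at the rim, 22 mm high. Origin: centre of its underside.
- driver: Bystander: screwdriver 170 mm long, lying loose along its x axis: handle, 26 mm thick, over the half towards -x, thin 6 mm shank over the other half. Origin: on the mat under its middle.
- shell: Bystander: empty silver half shell, 96 x 46 mm (x, y), 18 mm high, lying open side up. Origin: centre of its underside.
There are look-alikes about, which are no part of the job. Leave any green or yellow look-alike of the housing_bar alone.

How it is judged:
By the outcome, as a careful person would: the job done as asked, in the order asked, and still so for the second after the job is handed in, with the robot touching nothing.
It also fails if it takes over 72 s, if anything falls off the work surface, if the arm or the gripper's body presses on something with over 40 N, if the wrist force passes 120 N, or if a joint passes its speed limit or range.

## Working session

There is one attempt and no reset: what is moved stays moved. The work goes in short steps, Python scripts to look and compute and a shell command to move; the robot and the scene stay as the last step left them, time stands still between calls to the robot, and variables do not carry over. Pictures are saved under pics/ and viewed, at most 10 in all, crops included, and the job is handed in when it is done.

```bash
mkdir -p pics
cat > h.py <<'E'
import numpy as np, cv2, pickle
from cell import bot
def cam(f):
    K=np.array([[f['fx'],0,f['cx']],[0,f['fy'],f['cy']],[0,0,1.]]); return K,np.array(f['distortion'],float),np.array(f['R']),np.array(f['t'])
def ray(f,px):
    K,d,R,t=cam(f); u=cv2.undistortPoints(np.array(px,float).reshape(-1,1,2),K,d).reshape(-1,2)
    return -R.T@t,(np.c_[u,np.ones(len(u))]@R)
def plane(f,px,z):
    o,d=ray(f,px); return o+d*((z-o[2])/d[:,2])[:,None]
def proj(f,X):
    K,d,R,t=cam(f); return cv2.projectPoints(np.array(X,float).reshape(-1,1,3),cv2.Rodrigues(R)[0],t,K,d)[0].reshape(-1,2)
def save(f,n): cv2.imwrite('pics/%s.png'%n,f['img'][:,:,::-1])
E
python3 - <<'E'
from h import *
fs={n:bot.grab_frame(n) for n in('scene','side','wrist')}
pickle.dump(fs,open('f0.pkl','wb'))
for n in fs: save(fs[n],n+'0'); c=cam(fs[n]); print(n,-c[2].T@c[3],c[2][2],c[0][0,0])
o=bot.get_obs(); print(o['position'],o['orientation'],o['ft_force'],o['time_s'],bot.tcp_to_grasp)
E
```

```text
scene [1.05767677 0.55595478 0.76102055] [-0.46757681 -0.52363903 -0.71216156] 405.38885593928455
side [ 0.17650695 -0.63741541  0.67375645] [ 0.43203768  0.65889468 -0.61579318] 384.44305538108273
wrist [0.26730387 0.5710595  0.38355792] [-0.28708617  0.08945229 -0.95371894] 370.5491405489451
[0.18860689 0.59538336 0.22172767] [ 3.10304450e+00 -4.80012645e-01 -2.38010331e-04] [0.31156972 0.08033002 0.08219799] 0.15 0.0187
```

View pics/scene0.png

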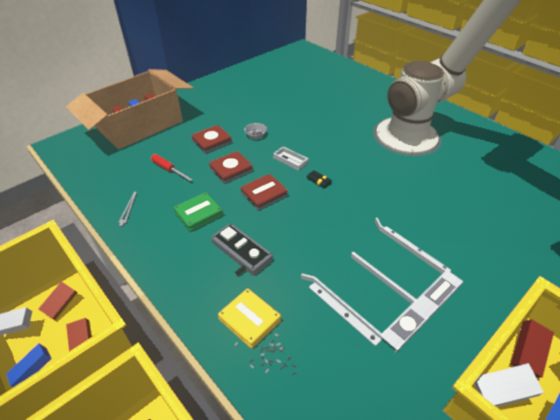

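View pics/side0.png

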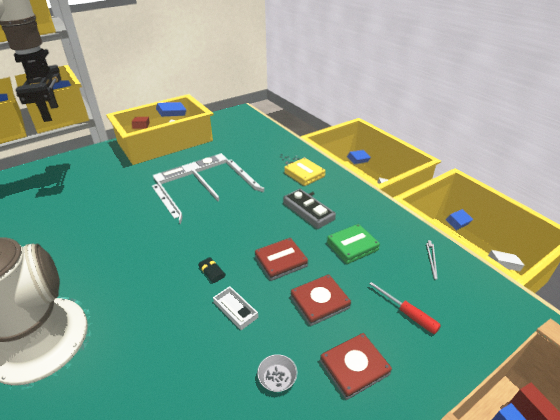

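The scene view shows red housings with a round tag at (211,136) and (231,165), and one with a bar tag at (264,190). The look-alikes are green at (198,210) and yellow at (250,316), plus red bits in the bins at (62,300) and (530,350). I choose the three dark red ones on the mat. The nest's round label is at (408,324), behind the far lane, and its bar label at (440,291), behind the near lane. The keys are near (229,233), (242,243) and (254,254).

The side view shows the housings at (356,362), (320,297) and (281,256), with the nest labels around (207,160) and (175,168).

```bash
cat > m.py <<'E'
from h import *
def tri(fa,pa,fb,pb):
    oa,da=ray(fa,[pa]);ob,db=ray(fb,[pb]);A=np.c_[da[0],-db[0]]
    s=np.linalg.lstsq(A,ob-oa,rcond=None)[0]; P=oa+s[0]*da[0];Q=ob+s[1]*db[0]; return (P+Q)/2,np.linalg.norm(P-Q)
def blob(mask,p,r=12):
    n,l,s,c=cv2.connectedComponentsWithStats(mask.astype(np.uint8),connectivity=4)
    best=None
    for i in range(1,n):
        if s[i,4]<8: continue
        d=np.hypot(*(c[i]-p))
        if d<r and(best is None or d<best[0]): best=(d,i)
    return (None,None) if best is None else (c[best[1]],l==best[1])
def masks(f):
    im=f['img'].astype(int);r,g,b=im[...,0],im[...,1],im[...,2]
    hsv=cv2.cvtColor(f['img'],cv2.COLOR_RGB2HSV)
    red=((hsv[...,0]<12)|(hsv[...,0]>168))&(hsv[...,1]>110)&(r>40)
    white=(im.min(2)>175)&(hsv[...,1]<50)
    return red,white,hsv
E
python3 - <<'E'
from m import *
fs=pickle.load(open('f0.pkl','rb'));S,D=fs['scene'],fs['side']
mk={'scene':masks(S),'side':masks(D)}
it={'r1':((211,136),(356,362)),'r2':((231,165),(320,297)),'bar':((264,190),(281,256)),'lr':((408,324),(207,160)),'lb':((440,291),(175,168)),'k1':((229,233),(299,200)),'k2':((242,243),(310,208)),'k3':((254,254),(322,212))}
for k,(a,b) in it.items():
    o=[]
    for n,p in(('scene',a),('side',b)):
        c,m=blob(mk[n][1],p); o.append((c,m))
        if c is not None: print(k,n,np.round(c,1),m.sum(),end=' ')
    if o[0][0] is not None and o[1][0] is not None:
        P,e=tri(S,o[0][0],D,o[1][0]);print(np.round(P,4),round(e,4),end='')
    print()
    if k in('r1','r2','bar'):
        for f,n,p in((S,'scene',a),(D,'side',b)):
            red,white,h=mk[n]; m=(red|white).astype(np.uint8); c,mm=blob(m,p,15)
            V=h[...,2][mm&red]; print('  V pct',np.percentile(V,[5,25,50,75,95]),mm.sum())
            cs=cv2.findContours(mm.astype(np.uint8),0,1)[0];cc=max(cs,key=len)
            P=plane(f,cc.reshape(-1,2),.026)[:,:2].astype(np.float32); R=cv2.minAreaRect(P);print('  ',n,np.round(R[0],4),np.round(R[1],4),R[2])
a=cv2.resize(S['img'][100:350,170:470],None,fx=2.6,fy=2.4,interpolation=cv2.INTER_CUBIC)[:,:,::-1];cv2.imwrite('pics/c1.png',a)
E
```

```text
r1 scene [210.7 134.7] 83 r1 side [355.9 360.3] 382 [ 0.4966 -0.4002  0.0268] 0.0003
  V pct [ 99. 141. 152. 154. 157.] 478
   scene [ 0.5014 -0.3934] [0.0915 0.0993] 84.33348846435547
  V pct [123. 175. 178. 181. 185.] 2345
   side [ 0.4935 -0.4019] [0.0889 0.1006] 84.2885971069336
r2 scene [230.  162.7] 105 r2 side [320.1 294.5] 246 [ 0.5377 -0.2431  0.0266] 0.001
  V pct [ 99.05 144.   154.   155.   157.  ] 502
   scene [ 0.5426 -0.2376] [0.091  0.1003] 83.92870330810547
  V pct [110.05 171.   174.   176.   178.  ] 1528
   side [ 0.5344 -0.2463] [0.0907 0.0995] 83.49012756347656
bar scene [263.1 187.5] 86 bar side [280.6 253.8] 125 [ 0.5365 -0.0945  0.0264] 0.0019
  V pct [107. 148. 154. 155. 157.] 734
   scene [ 0.5401 -0.09  ] [0.0897 0.0987] 84.13318634033203
  V pct [107. 168. 173. 174. 176.] 1106
   side [ 0.5326 -0.0994] [0.0921 0.0988] 83.79314422607422
lr side [207.2 160.3] 48 
lb scene [446.7 296.7] 15 
k1 scene [227.8 232.5] 106 k1 side [298.  193.9] 31 [0.7043 0.0218 0.0655] 0.0576
k2 scene [240.4 242.2] 50 k2 side [308.3 201.5] 32 [0.7084 0.0251 0.0344] 0.002
k3 scene [253.9 252.1] 53 k3 side [319.8 209.1] 79 [0.7131 0.0287 0.0038] 0.0616
```

View pics/c1.png

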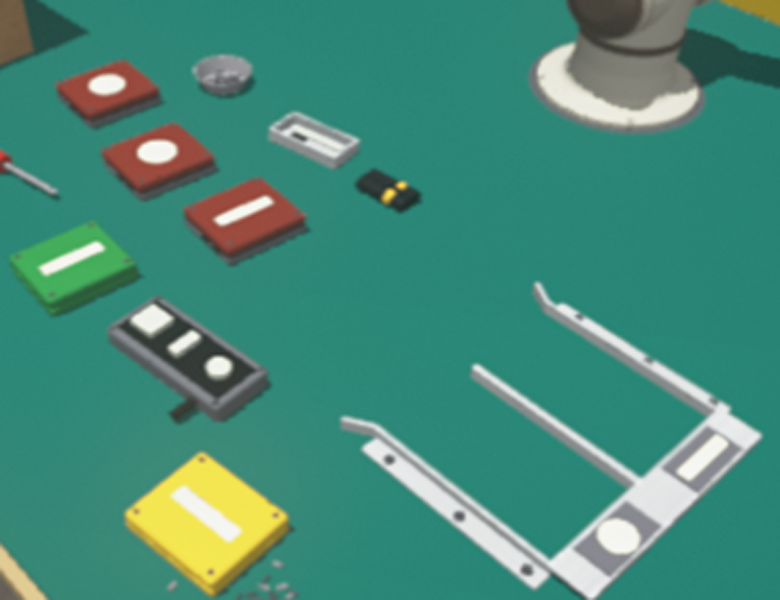

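View pics/wrist0.png

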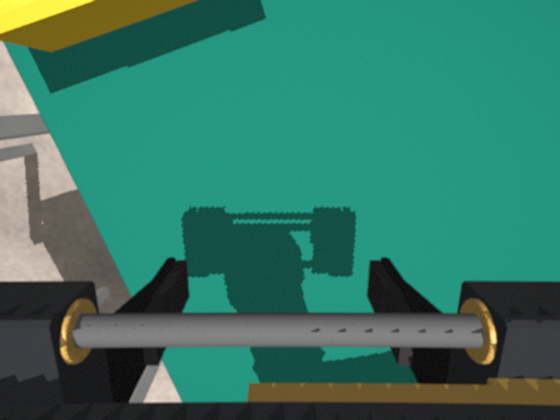

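Run:
```python
from m import *
fs=pickle.load(open('f0.pkl','rb'));S,D=fs['scene'],fs['side']
G={n:fs[n]['img'].min(2) for n in('scene','side')}
for k,a,b in(('lr',(408,324),(207,160)),('lb',(440,290.5),(175,167.5))):
    pts={}
    for n,p in(('scene',a),('side',b)):
        for th in(185,195,205,215,225,235,242):
            c,m=blob(G[n]>th,p,6)
            if c is not None and 10<m.sum()<260: print(k,n,th,np.round(c,1),m.sum()); pts[n]=c
    P,e=tri(S,pts['scene'],D,pts['side']);print(np.round(P,4),round(e,4),plane(S,[pts['scene']],.016),plane(D,[pts['side']],.016))
s=np.array([[352.7,253.3],[376.5,218.8],[303,274.5],[394,333],[453,272]])
print('scene divider tip, near mouth, far mouth z=14',np.round(plane(S,s,.014),3))
for k,b in(('sq',(227.8,232.5)),('bar',(240.4,242.2)),('rnd',(253.9,252.1))): print(k,plane(S,[b],.036))
for b in((298,193.9),(308.3,201.5),(319.8,209.1)): print(plane(D,[b],.036))
c=lambda im:cv2.resize(im,None,fx=5,fy=5,interpolation=cv2.INTER_CUBIC)[:,:,::-1]
cv2.imwrite('pics/c2.png',c(D['img'][145:235,145:275]))
```

```text
lr scene 205 [407.3 322.9] 172
lr scene 215 [407.4 323. ] 164
lr scene 225 [407.3 323. ] 152
lr scene 235 [407.5 323.2] 135
lr side 185 [207.1 160.4] 47
lr side 195 [207.3 160.2] 43
lr side 205 [207.2 160.1] 42
lr side 215 [207.1 160.2] 41
lr side 225 [207. 160.] 39
lr side 235 [206.9 160.1] 34
lr side 242 [207.1 159.8] 28
[0.5829 0.4155 0.0172] 0.0011 [[0.58275631 0.41503606 0.016     ]] [[0.58334128 0.41801599 0.016     ]]
lb scene 195 [439.9 290.1] 141
lb scene 205 [439.9 290.1] 139
lb scene 215 [439.8 290.1] 134
lb scene 225 [439.8 290.2] 104
lb scene 235 [439.8 290.2] 98
lb side 215 [172.9 170.9] 48
lb side 225 [172.4 171.1] 43
lb side 235 [173.2 170.8] 36
lb side 242 [173.3 171. ] 29
[0.4636 0.4154 0.0166] 0.0003 [[0.46324667 0.41520098 0.016     ]] [[0.46378619 0.41658022 0.016     ]]
scene divider tip, near mouth, far mouth z=14 [[0.524 0.216 0.014]
 [0.392 0.183 0.014]
 [0.654 0.181 0.014]
 [0.62  0.409 0.014]
 [0.396 0.408 0.014]]
sq [[ 0.71328663 -0.01911023  0.036     ]]
bar [[0.70986177 0.02574835 0.036     ]]
rnd [[0.70544228 0.07049254 0.036     ]]
[[0.70358729 0.06877147 0.036     ]]
[[0.70619105 0.02396259 0.036     ]]
[[ 0.71133952 -0.02038957  0.036     ]]
```

View pics/c2.png

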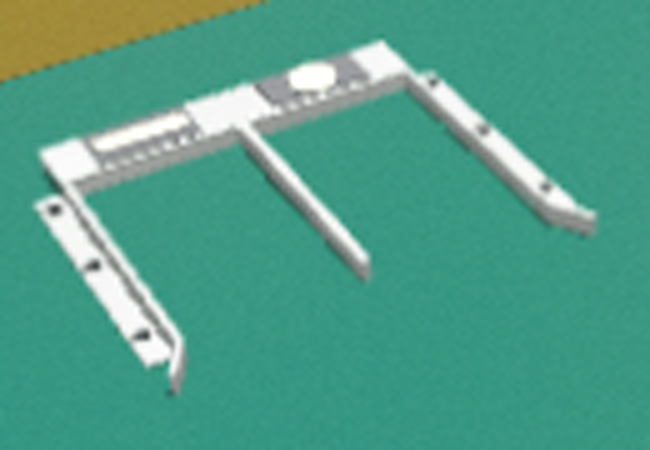

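Run:
```python
from m import *
fs=pickle.load(open('f0.pkl','rb'));S,D=fs['scene'],fs['side']
for k,z,a,b in(('batt',.012,(319,180),(211,269)),('shell',.012,(291,158),(235,307)),('dish',.015,(255,131.5),(277,374)),('drv',.01,(172,168),(405,308)),('green',.03,(198,210),(353,241))):
    print(k,np.round(plane(S,[a],z)[0,:2],3),np.round(plane(D,[b],z)[0,:2],3))
# battery and shell extents from non-green mask
for n,f,p in(('scene',S,(319,180)),('side',D,(211,269)),('scene',S,(291,158)),('side',D,(235,307)),('side',D,(277,374)),('scene',S,(255,131))):
    h=cv2.cvtColor(f['img'],cv2.COLOR_RGB2HSV); m=~((h[...,0]>70)&(h[...,0]<95)&(h[...,1]>110)&(h[...,2]>60))
    c,mm=blob(m,p,12)
    if c is None: print('none');continue
    yx=np.argwhere(mm)[:,::-1]; P=plane(f,yx,.009)[:,:2];print(n,p,len(yx),np.round(P.min(0),3),np.round(P.max(0),3))
print(bot.get_obs()['time_s'])
```

```text
batt [ 0.389 -0.025] [ 0.381 -0.033]
shell [ 0.378 -0.153] [ 0.376 -0.16 ]
dish [ 0.37  -0.333] [ 0.366 -0.336]
drv [ 0.668 -0.358] [ 0.672 -0.363]
green [ 0.72  -0.138] [ 0.705 -0.16 ]
scene (319, 180) 227 [ 0.357 -0.068] [0.405 0.004]
side (211, 269) 369 [ 0.362 -0.07 ] [0.401 0.007]
scene (291, 158) 516 [ 0.336 -0.22 ] [ 0.415 -0.1  ]
side (235, 307) 1065 [ 0.343 -0.214] [ 0.41  -0.099]
side (277, 374) 1218 [ 0.333 -0.367] [ 0.407 -0.293]
scene (255, 131) 314 [ 0.316 -0.39 ] [ 0.4   -0.298]
0.15
```

```bash
cat > go.py <<'E'
import sys,numpy as np
from cell import bot
from scipy.spatial.transform import Rotation as Ro
# usage: go.py x y z psi_deg -> units of the row
o=bot.get_obs();R=Ro.from_rotvec(o['orientation']).as_matrix();p=np.array(o['position'])
psi=np.degrees(np.arctan2(R[1,0],R[0,0]));t=[float(a) for a in sys.argv[1:5]]
print('t',round(o['time_s'],2),'p',np.round(p,4),'psi',round(psi,2),'zt',np.round(R[:,2],3),'F',np.round(o['ft_force'],1),'w',round(o['grip_width'],4),'q',np.round(o['qpos'],2))
if t: print('row',np.round(np.r_[R.T@(np.array(t[:3])-p)/.6,-(t[3]-psi)/45],3))
E
python3 -m creep '[[0.1,0.1,0.01,0.15],[0.55,0.6,0.05,1.0],[0.55,0.6,0.05,1.0],[0.55,0.6,0.05,1.0],[0.55,0.6,0.05,1.0],[0.55,0.6,0.05,1.0],[0.55,0.6,0.05,1.0],[0.55,0.6,0.05,1.0],[0.55,0.6,0.05,1.0],[0.55,0.6,0.05,1.0]]' 0.65 20; python3 go.py .54 -.168 .10 -90
```

```text
time_s: 1.15
position: [0.3947, 0.1505, 0.1925]
orientation: [2.684, -1.633, -0.0]
ft_force: [0.4, 0.4, 0.3]
grip_width: 0.0565
grip_force: 0.0
t 1.15 p [0.3947 0.1505 0.1925] psi -62.62 zt [-0.  0. -1.] F [0.4 0.4 0.3] w 0.0565 q [ 0.75  0.06 -0.5  -0.   -1.01 -0.27]
row [0.583 0.029 0.154 0.608]
```

```bash
python3 -m creep '[[0.57,0.03,0.15,0.61],[0.57,0.03,0.15,0.61],[0.57,0.03,0.15,0.61],[0.57,0.03,0.15,0.61],[0.57,0.03,0.15,0.61],[0.57,0.03,0.15,0.61],[0.57,0.03,0.15,0.61],[0.57,0.03,0.15,0.61],[0.57,0.03,0.15,0.61],[0.57,0.03,0.15,0.61]]'; python3 go.py .54 -.168 .10 -90
```

```text
time_s: 2.15
position: [0.5357, -0.1584, 0.1026]
orientation: [2.221, -2.222, -0.001]
ft_force: [0.9, -0.1, -0.8]
grip_width: 0.0565
grip_force: 0.0
t 2.15 p [ 0.5357 -0.1584  0.1026] psi -90.01 zt [-0.  0. -1.] F [ 0.9 -0.1 -0.8] w 0.0565 q [ 0.    0.39 -0.32 -0.   -0.86 -0.  ]
row [ 0.016 -0.007  0.004 -0.   ]
```

```bash
python3 -m creep '[[0.016,-0.004,0.05,0],[0.016,-0.004,0.1,0],[0.016,-0.004,0.14,0],[0.016,-0.004,0.158,0],[0.016,-0.004,0.158,0]]'; python3 go.py .54 -.1 .007 -90
python3 - <<'E'
from m import *
f=bot.grab_frame('side');save(f,'s1')
h=bot.get_obs()['position'];print(h)
a=cv2.resize(f['img'][180:400,180:440],None,fx=2.7,fy=2.7,interpolation=cv2.INTER_CUBIC)[:,:,::-1];cv2.imwrite('pics/c3.png',a)
E
```

```text
time_s: 2.65
position: [0.5377, -0.1673, 0.0072]
orientation: [2.222, -2.219, -0.003]
ft_force: [-0.5, -0.5, -0.4]
grip_width: 0.0566
grip_force: 0.0
t 2.65 p [ 0.5377 -0.1673  0.0072] psi -89.92 zt [-0.002  0.    -1.   ] F [-0.5 -0.5 -0.4] w 0.0566 q [-0.01  0.53 -0.39 -0.   -0.66  0.02]
row [-0.112 -0.004  0.     0.002]
[ 0.53880533 -0.16760764  0.00835066]
```

View pics/c3.png

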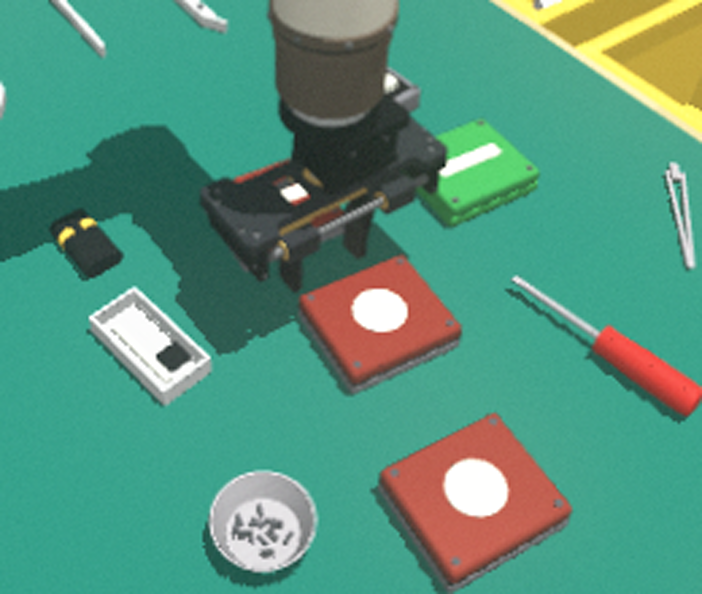

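Between the two housings, the fingers straddle the gap behind the bar housing with nothing touched. Next I push the bar housing forward past the battery.

```bash
python3 -m creep '[[-0.015,0,0,0],[-0.03,0,0,0],[-0.05,0,0,0],[-0.075,0,0,0],[-0.1,0,0,0],[-0.125,0,0,0],[-0.15,0,0,0],[-0.175,0,0,0],[-0.2,0,0,0],[-0.225,0,0,0]]'|sed -n 2,4p;python3 -m creep '[[-0.025,0,0,0],[-0.05,0,0,0],[-0.07,0,0,0],[-0.085,0,0,0],[-0.095,0,0,0],[-0.1,0,0,0],[-0.1,0,0,0]]'|sed -n 2,4p; python3 go.py .54 -.02 .007 -90
cat > look.py <<'E'
from m import *
import sys
# lid outline (red+white) of housing nearest expected x y, from chosen view
n=sys.argv[1]; f=bot.grab_frame(n); red,white,h=masks(f)
V=h[...,2]; red=red&(V>(115 if n=='scene' else 125))
for i in range(2,len(sys.argv),2):
    e=np.array([float(sys.argv[i]),float(sys.argv[i+1]),.026]); px=proj(f,[e])[0]
    m=cv2.morphologyEx((red|white).astype(np.uint8),cv2.MORPH_OPEN,np.ones((2,2),np.uint8))
    c,mm=blob(m,px,25); 
    if c is None: print('none at',px);continue
    cc=max(cv2.findContours(mm.astype(np.uint8),0,1)[0],key=len).reshape(-1,2)
    P=plane(f,cc,.026)[:,:2].astype(np.float32);R=cv2.minAreaRect(P)
    ct,mt=blob(white,px,25); T=plane(f,[ct],.026)[0,:2] if ct is not None else None
    print(n,'rect',np.round(R[0],4),np.round(R[1],4),round(R[2],1),'tag',None if T is None else (np.round(T,4),mt.sum()),np.round(ct,0) if ct is not None else '')
if len(sys.argv)%2==0: save(f,n+'_%d'%(bot.get_obs()['time_s']*100))
E
python3 look.py scene .54 .08; python3 look.py side .54 .08
```

```text
position: [0.5384, -0.0322, 0.0077]
orientation: [2.221, -2.222, -0.0]
ft_force: [0.7, -2.2, 0.7]
position: [0.5386, 0.0268, 0.0077]
orientation: [-2.221, 2.222, 0.0]
ft_force: [0.1, 0.2, -0.7]
t 4.4 p [0.5386 0.0268 0.0077] psi -90.03 zt [ 0.  0. -1.] F [ 0.1  0.2 -0.7] w 0.0566 q [ 0.35  0.5  -0.45 -0.   -0.62 -0.35]
row [ 0.078 -0.002  0.001 -0.001]
scene rect [0.5406 0.086 ] [0.0475 0.0147] 2.1 tag (array([0.5412, 0.0823]), np.int64(75)) [308. 223.]
side rect [0.556  0.0774] [0.0131 0.0135] 59.4 tag (array([0.556 , 0.0832]), np.int64(18)) [250. 212.]
```

```bash
python3 -m creep '[[0.02,0,0,0],[0.02,0,-0.07,0],[0,-0.07,-0.07,0],[-0.09,-0.144,-0.07,0],[-0.09,-0.144,-0.07,0],[-0.09,-0.144,-0.07,0],[-0.09,-0.144,-0.05,0],[-0.09,-0.144,0,0],[-0.09,-0.144,0,0],[-0.09,-0.144,0,0]]' 0 10; python3 go.py .528 .081 .007 -90;  python3 look.py scene .54 .08; python3 look.py side .54 .08
```

```text
time_s: 5.5
position: [0.6238, 0.079, 0.007]
orientation: [2.218, -2.221, -0.002]
ft_force: [0.5, 1.2, -0.1]
grip_width: 0.0005
grip_force: 0.0
t 5.5 p [0.6238 0.079  0.007 ] psi -90.08 zt [-0.003 -0.001 -1.   ] F [ 0.5  1.2 -0.1] w 0.0005 q [ 0.38  0.61 -0.22  0.   -0.75 -0.38]
row [-0.003  0.16   0.    -0.002]
scene rect [0.5069 0.0895] [0.0071 0.008 ] 47.7 tag (array([0.505 , 0.0853]), np.int64(12)) [319. 217.]
side rect [0.5278 0.0745] [0.0959 0.0882] 0.3 tag (array([0.505, 0.083]), np.int64(23)) [234. 219.]
```

```bash
python3 -m creep '[[-0.003,0.02,0,0],[-0.003,0.035,0,0],[-0.003,0.05,0,0],[-0.003,0.065,0,0],[-0.003,0.08,0,0],[-0.003,0.095,0,0],[-0.003,0.11,0,0],[-0.003,0.125,0,0],[-0.003,0.14,0,0],[-0.003,0.15,0,0]]'|sed -n 2,4p;  python3 -m creep '[[0,0.008,0,0],[0,0.012,0,0],[0,0.012,0,0],[0,-0.02,0,0],[0,-0.06,-0.05,0],[0.06,-0.06,-0.1,0],[0.15,0.06,-0.1,0],[0.25,0.11,-0.1,0],[0.25,0.11,-0.1,0],[0.25,0.11,-0.1,0]]' 0.65; python3 go.py .464 .01 .007 -90; python3 look.py scene .464 .08; python3 look.py side .464 .08 s
```

```text
position: [0.534, 0.0822, 0.0077]
orientation: [2.221, -2.222, -0.0]
ft_force: [1.0, -0.1, 1.8]
time_s: 7.6
position: [0.4629, -0.0709, 0.0668]
orientation: [2.211, -2.225, -0.008]
ft_force: [0.3, 1.1, -0.0]
grip_width: 0.0557
grip_force: 0.0
t 7.6 p [ 0.4629 -0.0709  0.0668] psi -90.35 zt [-0.007 -0.    -1.   ] F [ 0.3  1.1 -0. ] w 0.0557 q [ 0.2   0.31 -0.57 -0.   -0.7  -0.2 ]
row [-0.135 -0.002  0.1   -0.008]
scene rect [0.4607 0.0861] [0.0663 0.0147] 0.3 tag (array([0.4604, 0.0817]), np.int64(102)) [330. 208.]
side rect [0.4187 0.0982] [0.0142 0.0389] 5.4 tag None Traceback (most recent call last):
  File "look.py", line 7, in <module>
    e=np.array([float(sys.argv[i]),float(sys.argv[i+1]),.026]); px=proj(f,[e])[0]
                ~~~~~^^^^^^^^^^^^^
ValueError: could not convert string to float: 's'
```

```bash
sed -i "s/range(2,len(sys.argv),2)/range(2,len(sys.argv)-1,2)/;s/V>(115 if n=='scene' else 125)/V>75/" look.py; python3 -m creep '[[-0.08,-0.003,0,0],[-0.127,-0.003,0.02,-0.008],[-0.127,-0.003,0.07,-0.008],[-0.127,-0.003,0.1,-0.008],[-0.127,-0.003,0.1,-0.008],[-0.145,-0.003,0.1,-0.008],[-0.165,-0.003,0.1,-0.008],[-0.19,-0.003,0.1,-0.008],[-0.215,-0.003,0.1,-0.008],[-0.24,-0.003,0.1,-0.008]]'|sed -n 2,4p;python3 go.py .464 .29 .007 -90; python3 look.py scene .464 .13;python3 look.py side .464 .13
```

```text
position: [0.4715, 0.078, 0.0088]
orientation: [-2.227, 2.213, -0.001]
ft_force: [0.4, -1.5, 0.4]
t 8.7 p [0.4715 0.078  0.0088] psi -89.63 zt [ 0.002  0.001 -1.   ] F [ 0.4 -1.5  0.4] w 0.0564 q [ 0.5   0.42 -0.6   0.   -0.54 -0.5 ]
row [-0.353  0.01   0.003  0.008]
scene rect [0.4725 0.1371] [0.0411 0.0138] 3.7 tag (array([0.472 , 0.1334]), np.int64(62)) [342. 221.]
side rect [0.4909 0.1361] [0.0302 0.015 ] 23.1 tag (array([0.4831, 0.1396]), np.int64(15)) [217. 211.]
```

```bash
cat > ext.py <<'E'
from m import *
import sys
f=bot.grab_frame('scene');x,y=map(float,sys.argv[1:3])
red,white,h=masks(f);red&=h[...,2]>60
px=proj(f,[[x,y,.026]])[0]
yy,xx=np.mgrid[:420,:560];near=(abs(xx-px[0])<45)&(abs(yy-px[1])<45)
for n,m in(('tag',white&near),('red',(red)&near)):
    P=plane(f,np.argwhere(m)[:,::-1],.026)[:,:2]
    k=(abs(P[:,0]-x)<.075)&(abs(P[:,1]-y)<.065);P=P[k]
    print(n,len(P),'x',np.round(np.percentile(P[:,0],[0,3,97,100]),4),'y',np.round(np.percentile(P[:,1],[0,3,97,100]),4))
E
python3 ext.py .464 .132
```

```text
tag 70 x [0.4453 0.4491 0.491  0.4922] y [0.1288 0.1295 0.1423 0.1428]
red 827 x [0.4143 0.4176 0.5134 0.5165] y [0.0949 0.0986 0.1813 0.1836]
```

```bash
python3 -m creep '[[-0.02,0,0,0],[-0.045,0,0,0.005],[-0.07,0.002,0,0.008],[-0.095,0.003,0,0.008],[-0.12,0.004,0,0.008],[-0.145,0.005,0,0.008],[-0.17,0.005,0,0.008],[-0.195,0.005,0,0.008],[-0.22,0.005,0,0.008],[-0.24,0.005,0,0.008]]'|sed -n 2,4p;python3 go.py .464 .29 .007 -90; python3 ext.py .464 .275
```

```text
position: [0.467, 0.2218, 0.0077]
orientation: [-2.221, 2.221, 0.0]
ft_force: [0.5, -1.4, 0.9]
t 9.85 p [0.467  0.2218 0.0077] psi -90.0 zt [ 0.  0. -1.] F [ 0.5 -1.4  0.9] w 0.0565 q [ 0.76  0.47 -0.51 -0.   -0.59 -0.76]
row [-0.114  0.005  0.001  0.   ]
tag 177 x [0.4074 0.4126 0.5348 0.5353] y [0.2691 0.2716 0.3382 0.3399]
red 1047 x [0.4102 0.415  0.5115 0.5144] y [0.235  0.2384 0.3209 0.3232]
```

```bash
python3 -m creep '[[-0.025,0.002,0,0],[-0.05,0.004,0,0],[-0.075,0.005,0,0],[-0.095,0.005,0,0],[-0.107,0.005,0,0],[-0.115,0.005,0,0],[-0.115,0.005,0,0],[-0.08,0.005,0,0],[-0.08,0.005,-0.05,0],[-0.08,0.005,-0.1,0]]';python3 go.py .455 -.238 .06 -90
```

```text
time_s: 10.9
position: [0.463, 0.2658, 0.0674]
orientation: [2.216, -2.221, -0.0]
ft_force: [0.8, 1.0, -0.3]
grip_width: 0.0564
grip_force: 0.0
t 10.9 p [0.463  0.2658 0.0674] psi -90.12 zt [-0.003 -0.003 -1.   ] F [ 0.8  1.  -0.3] w 0.0564 q [ 0.82  0.4  -0.41 -0.   -0.76 -0.83]
row [ 0.84   0.012  0.015 -0.003]
```

```bash
python3 -m creep '[[0.08,0,0,0],[0.16,0.01,0,0],[0.25,0.02,0,0],[0.35,0.02,0,0],[0.45,0.02,0,0],[0.55,0.02,0,0],[0.65,0.02,0,0],[0.74,0.02,0,0],[0.84,0.02,0,0],[0.84,0.02,0,0]]' 0;python3 go.py .455 -.238 .007 -90; python3 look.py side .463 .345 .537 -.243; python3 ext.py .464 .345
```

```text
time_s: 11.9
position: [0.4501, -0.23, 0.0678]
orientation: [-2.219, 2.223, 0.0]
ft_force: [0.9, 0.4, -0.3]
grip_width: 0.0004
grip_force: 0.0
t 11.9 p [ 0.4501 -0.23    0.0678] psi -90.1 zt [ 0.  0. -1.] F [ 0.9  0.4 -0.3] w 0.0004 q [-0.15  0.36 -0.48 -0.   -0.73  0.15]
row [ 0.013 -0.008  0.101 -0.002]
side rect [0.4913 0.3505] [0.2416 0.2174] 56.3 tag (array([0.4538, 0.3479]), np.int64(68)) [178. 179.]
side rect [ 0.5344 -0.2497] [0.0903 0.0995] 83.6 tag (array([ 0.5378, -0.2425]), np.int64(250)) [320. 294.]
tag 552 x [0.4051 0.4078 0.535  0.539 ] y [0.28   0.2863 0.4095 0.41  ]
red 1157 x [0.411  0.4144 0.5107 0.5141] y [0.3042 0.3069 0.3888 0.3905]
```

```bash
python3 -m creep '[[0.013,0.002,0.05,0],[0.013,0.002,0.09,0],[0.013,0.002,0.101,0],[0.013,-0.01,0.101,0],[0.013,-0.025,0.101,0],[0.013,-0.04,0.101,0],[0.013,-0.055,0.101,0],[0.013,-0.07,0.101,0],[0.013,-0.085,0.101,0],[0.013,-0.1,0.101,0]]'|sed -n 2,4p;  python3 -m creep '[[0,-0.008,0,0],[0,-0.014,0,0],[0,-0.014,0,0],[0,0.02,0,0],[0,0.06,-0.07,0],[0.06,0.06,-0.1,0],[0.1,-0.05,-0.1,0],[0.15,-0.11,-0.1,0],[0.15,-0.11,-0.1,0],[0.15,-0.11,-0.1,0]]' 0.65; python3 go.py .583 -.32 .007 -90; python3 look.py scene .583 -.24; python3 look.py side .583 -.24
```

```text
position: [0.5123, -0.2352, 0.0072]
orientation: [2.221, -2.222, -0.001]
ft_force: [-2.3, 0.3, 1.3]
time_s: 14.0
position: [0.5799, -0.3266, 0.0665]
orientation: [-2.219, 2.222, -0.004]
ft_force: [-1.2, 0.3, -0.2]
grip_width: 0.0558
grip_force: 0.0
t 14.0 p [ 0.5799 -0.3266  0.0665] psi -90.08 zt [ 0.002 -0.001 -1.   ] F [-1.2  0.3 -0.2] w 0.0558 q [-0.27  0.59 -0.07  0.   -0.91  0.27]
row [-0.011 -0.005  0.099 -0.002]
scene rect [ 0.5946 -0.2288] [0.0896 0.0969] 86.1 tag (array([ 0.5892, -0.2418]), np.int64(114)) [216. 171.]
side rect [ 0.5465 -0.2457] [0.0891 0.0265] 83.0 tag None
```

```bash
python3 -c "
from m import *
fs=pickle.load(open('f0.pkl','rb'));S,D=fs['scene'],fs['side']
print(plane(D,[(370,286),(437,327)],.006),plane(S,[(190,181),(153,156)],.006))"
python3 -m creep '[[-0.01,-0.005,0.05,0],[-0.02,-0.005,0.09,0],[-0.02,-0.005,0.1,0],[-0.02,-0.005,0.1,0],[-0.035,-0.005,0.1,0],[-0.05,-0.005,0.1,0],[-0.065,-0.005,0.1,0],[-0.085,-0.005,0.1,0],[-0.105,-0.005,0.1,0],[-0.125,-0.005,0.1,0]]'|sed -n 2,4p; python3 go.py .583 .18 .007 -90;  python3 ext.py .583 -.2
```

```text
[[ 0.65635595 -0.27444986  0.006     ]
 [ 0.69329793 -0.43185257  0.006     ]] [[ 0.6594574  -0.27593578  0.006     ]
 [ 0.67867612 -0.4540386   0.006     ]]
position: [0.581, -0.2493, 0.0076]
orientation: [-2.221, 2.221, -0.001]
ft_force: [0.4, -1.4, 1.0]
t 15.1 p [ 0.581  -0.2493  0.0076] psi -90.01 zt [ 0.001 -0.    -1.   ] F [ 0.4 -1.4  1. ] w 0.0567 q [-0.15  0.61 -0.21  0.   -0.75  0.15]
row [-0.715 -0.003  0.001 -0.   ]
tag 79 x [0.5675 0.569  0.6051 0.6065] y [-0.2041 -0.2009 -0.1762 -0.1745]
red 537 x [0.5424 0.5454 0.6376 0.6404] y [-0.234  -0.2301 -0.1455 -0.1433]
```

```bash
python3 -m creep '[[-0.025,0,0,0],[-0.055,0.001,0,0],[-0.085,0.002,0,0],[-0.115,0.003,0,0],[-0.145,0.004,0,0],[-0.175,0.005,0,0],[-0.205,0.005,0,0],[-0.235,0.005,0,0],[-0.265,0.005,0,0],[-0.295,0.005,0,0]]'|sed -n 2,4p; python3 go.py .583 .18 .007 -90;  python3 ext.py .583 -.02
```

```text
position: [0.5771, -0.0717, 0.0071]
orientation: [2.221, -2.221, -0.001]
ft_force: [0.3, -2.3, 0.9]
t 16.15 p [ 0.5771 -0.0717  0.0071] psi -90.01 zt [-0.001 -0.    -1.   ] F [ 0.3 -2.3  0.9] w 0.0567 q [ 0.15  0.55 -0.34 -0.   -0.68 -0.15]
row [-0.419 -0.01   0.    -0.   ]
tag 106 x [0.5612 0.5632 0.6014 0.6034] y [-0.0277 -0.0241  0.0012  0.003 ]
red 711 x [0.5381 0.5413 0.6346 0.6373] y [-0.0571 -0.0533  0.0304  0.0326]
```

```bash
python3 -m creep '[[-0.025,0,0,0],[-0.055,0,0,0],[-0.085,0,0,0],[-0.115,0,0,0],[-0.145,0,0,0],[-0.175,0,0,0],[-0.205,0,0,0],[-0.235,0,0,0],[-0.265,0,0,0],[-0.295,0,0,0]]'|sed -n 2,4p; python3 go.py .583 .18 .007 -90;  python3 ext.py .583 .158
```

```text
position: [0.5775, 0.1051, 0.0069]
orientation: [2.22, -2.222, -0.001]
ft_force: [0.9, -0.9, -0.2]
t 17.2 p [0.5775 0.1051 0.0069] psi -90.04 zt [-0.001 -0.    -1.   ] F [ 0.9 -0.9 -0.2] w 0.0565 q [ 0.46  0.56 -0.33 -0.   -0.69 -0.46]
row [-0.125 -0.009 -0.    -0.001]
tag 170 x [0.5312 0.565  0.6549 0.6572] y [0.1497 0.1533 0.2201 0.2227]
red 967 x [0.5365 0.5405 0.636  0.6387] y [0.1187 0.1223 0.2053 0.2075]
```

```bash
python3 -m creep '[[-0.025,0,0,0],[-0.05,0,0,0],[-0.08,0,0,0],[-0.11,0,0,0],[-0.14,0,0,0],[-0.17,0,0,0],[-0.2,0,0,0],[-0.23,0,0,0],[-0.255,0,0,0],[-0.275,0,0,0]]'|sed -n 2,4p; python3 -m creep '[[-0.015,0,0,0],[-0.028,0,0,0],[-0.034,0,0,0],[-0.034,0,0,0],[0,0,0,0],[0,0,-0.08,0],[0.08,0.05,-0.1,0],[0.16,0.1,-0.1,0],[0.24,0.15,-0.1,0],[0.32,0.2,-0.1,0]]' 0; python3 go.py .41 -.395 .06 -90;  python3 ext.py .583 .345
```

```text
position: [0.578, 0.2703, 0.0071]
orientation: [-2.222, 2.221, -0.0]
ft_force: [0.1, -1.8, 0.1]
time_s: 19.25
position: [0.4708, 0.0974, 0.0674]
orientation: [-2.22, 2.223, 0.0]
ft_force: [0.6, -0.1, -0.9]
grip_width: 0.0003
grip_force: 0.0
t 19.25 p [0.4708 0.0974 0.0674] psi -90.08 zt [ 0.  0. -1.] F [ 0.6 -0.1 -0.9] w 0.0003 q [ 0.54  0.33 -0.54 -0.   -0.7  -0.54]
row [ 0.821  0.1    0.012 -0.002]
tag 814 x [0.508  0.5173 0.657  0.6579] y [0.2809 0.2907 0.409  0.4095]
red 1393 x [0.5081 0.5111 0.632  0.635 ] y [0.3035 0.3061 0.3885 0.3909]
```

```bash
python3 -m creep '[[0.08,0.01,0,0],[0.16,0.02,0,0],[0.24,0.03,0,0],[0.32,0.04,0,0],[0.4,0.05,0,0],[0.48,0.06,0,0],[0.56,0.07,0,0],[0.64,0.08,0,0],[0.72,0.08,0,0],[0.8,0.08,0,0]]'|sed -n 2,4p; python3 -m creep '[[0.02,0,0,0],[0.02,0,0,0],[0.02,0,0.02,0]]'|sed -n 2,4p; python3 go.py .422 -.395 .007 -90
```

```text
position: [0.4225, -0.3824, 0.0674]
orientation: [-2.219, 2.224, -0.0]
ft_force: [0.9, 0.2, -0.3]
position: [0.4243, -0.3921, 0.056]
orientation: [-2.219, 2.222, -0.004]
ft_force: [0.3, -0.2, 0.2]
t 20.6 p [ 0.4243 -0.3921  0.056 ] psi -90.07 zt [ 0.003 -0.001 -1.   ] F [ 0.3 -0.2  0.2] w 0.0002 q [-0.47  0.47 -0.32 -0.   -0.78  0.46]
row [ 0.005  0.004  0.082 -0.002]
```

```bash
python3 -m creep '[[0.005,0.003,0.05,0],[0.005,0.003,0.08,0],[0.005,0.003,0.08,0],[0.005,-0.015,0.08,0],[0.005,-0.035,0.08,0],[0.005,-0.055,0.08,0],[0.005,-0.075,0.08,0],[0.005,-0.095,0.08,0],[0.005,-0.115,0.08,0],[0.005,-0.13,0.08,0]]'|sed -n 2,4p;  python3 go.py .515 -.395 .007 -90
```

```text
position: [0.5035, -0.3949, 0.0072]
orientation: [-2.221, 2.222, -0.0]
ft_force: [-1.3, -0.6, 1.6]
t 21.6 p [ 0.5035 -0.3949  0.0072] psi -90.01 zt [ 0. -0. -1.] F [-1.3 -0.6  1.6] w 0.0005 q [-0.41  0.62 -0.19  0.   -0.76  0.41]
row [ 0.    -0.019  0.    -0.   ]
```

```bash
python3 -m creep '[[0,-0.01,0,0],[0,-0.019,0,0],[0,-0.019,0,0],[0,0.015,0,0],[0,0.05,-0.07,0],[0.06,0.05,-0.1,0],[0.12,-0.04,-0.1,0],[0.16,-0.11,-0.1,0],[0.16,-0.13,-0.1,0],[0.16,-0.13,-0.1,0]]' 0.65; python3 go.py .582 -.49 .007 -90; python3 look.py scene .583 -.39; python3 ext.py .583 -.39;python3 look.py side .583 -.39
```

```text
time_s: 22.6
position: [0.583, -0.4919, 0.0658]
orientation: [-2.221, 2.221, -0.004]
ft_force: [-0.6, 0.1, 0.7]
grip_width: 0.0561
grip_force: 0.0
t 22.6 p [ 0.583  -0.4919  0.0658] psi -90.0 zt [ 0.002 -0.001 -1.   ] F [-0.6  0.1  0.7] w 0.0561 q [-0.49  0.73  0.22 -0.   -1.05  0.49]
row [-0.003  0.002  0.098 -0.   ]
scene rect [ 0.5882 -0.3847] [0.093  0.0972] 89.1 tag (array([ 0.5933, -0.4039]), np.int64(25)) [184. 147.]
tag 30 x [0.5789 0.5809 0.6009 0.6029] y [-0.4185 -0.4182 -0.3914 -0.3896]
red 422 x [0.5392 0.5426 0.6344 0.637 ] y [-0.438  -0.4341 -0.3454 -0.3429]
side rect [ 0.5784 -0.4011] [0.102  0.0864] 0.9 tag (array([ 0.5965, -0.3922]), np.int64(33)) [391. 331.]
```

```bash
python3 -m creep '[[0,0.002,0.05,0],[0,0.002,0.09,0],[0,0.002,0.098,0],[-0.01,0.002,0.098,0],[-0.03,0.002,0.098,0],[-0.05,0.002,0.098,0],[-0.065,0.002,0.098,0],[-0.08,0.002,0.098,0],[-0.1,0.002,0.098,0],[-0.125,0.002,0.098,0]]'|sed -n 2,4p; python3 -m creep '[[-0.03,0,0,0],[-0.06,0,0,0],[-0.09,0,0,0],[-0.12,0,0,0],[-0.15,0,0,0],[-0.18,0,0,0],[-0.21,0,0,0],[-0.24,0,0,0],[-0.27,0,0,0],[-0.3,0,0,0]]'|sed -n 2,4p; python3 go.py .582 .0 .007 -90; python3 ext.py .583 -.186
```

```text
position: [0.5795, -0.4157, 0.0091]
orientation: [-2.22, 2.222, -0.003]
ft_force: [-0.5, -3.4, 1.4]
position: [0.579, -0.2344, 0.0083]
orientation: [2.221, -2.222, -0.0]
ft_force: [-0.2, -2.1, 1.9]
t 24.75 p [ 0.579  -0.2344  0.0083] psi -90.03 zt [-0.  0. -1.] F [-0.2 -2.1  1.9] w 0.0567 q [-0.13  0.6  -0.23 -0.   -0.74  0.13]
row [-0.391 -0.005  0.002 -0.001]
tag 78 x [0.5645 0.566  0.6    0.6013] y [-0.1883 -0.1866 -0.1618 -0.1602]
red 552 x [0.5382 0.5414 0.6337 0.6367] y [-0.2191 -0.2154 -0.1308 -0.1285]
```

```bash
python3 -m creep '[[-0.03,0,0,0],[-0.06,0,0,0],[-0.09,0,0,0],[-0.12,0,0,0],[-0.15,0,0,0],[-0.18,0,0,0],[-0.21,0,0,0],[-0.24,0,0,0],[-0.27,0,0,0],[-0.3,0,0,0]]'|sed -n 2,4p; python3 -m creep '[[-0.03,0,0,0],[-0.06,0,0,0],[-0.09,0,0,0],[-0.12,0,0,0],[-0.15,0,0,0],[-0.18,0,0,0],[-0.21,0,0,0],[-0.24,0,0,0],[-0.265,0,0,0],[-0.285,0,0,0]]'|sed -n 2,4p; python3 go.py .582 .205 .007 -90; python3 ext.py .583 .17;python3 look.py side .583 .17 s
```

```text
position: [0.5785, -0.0547, 0.008]
orientation: [2.22, -2.222, -0.001]
ft_force: [0.5, -1.2, 1.5]
position: [0.579, 0.1165, 0.0081]
orientation: [2.221, -2.221, -0.0]
ft_force: [-0.4, -0.3, -0.5]
t 26.8 p [0.579  0.1165 0.0081] psi -90.0 zt [-0. -0. -1.] F [-0.4 -0.3 -0.5] w 0.0559 q [ 0.47  0.56 -0.32 -0.   -0.69 -0.47]
row [-0.147 -0.005  0.002 -0.   ]
tag 187 x [0.5312 0.5636 0.6562 0.6577] y [0.1623 0.1647 0.232  0.2349]
red 975 x [0.5353 0.5395 0.6346 0.6377] y [0.1308 0.1343 0.2168 0.2188]
side rect [0.6103 0.1807] [0.0301 0.0147] 2.0 tag (array([0.6369, 0.1876]), np.int64(15)) [256. 185.]
```

```bash
python3 -m creep '[[-0.025,0,0,0],[-0.05,0,0,0],[-0.075,0,0,0],[-0.1,0,0,0],[-0.12,0,0,0],[-0.135,0,0,0],[-0.145,0,0,0],[-0.149,0,0,0],[-0.149,0,0,0],[-0.12,0,0,0]]'|sed -n 2,4p; python3 -m creep '[[0.01,0,-0.06,0],[0.05,0,-0.13,0],[0.13,-0.06,-0.13,0],[0.19,-0.13,-0.13,0],[0.21,-0.2,-0.13,0],[0.21,-0.2,-0.13,0],[0.21,-0.2,-0.13,0],[0.21,-0.2,-0.13,0]]' 0; python3 go.py .705 .0697 .06 -90
python3 - <<'E'
from m import *
f=bot.grab_frame('scene');save(f,'s2')
a=cv2.resize(f['img'][200:360,280:480],None,fx=3.5,fy=3.5,interpolation=cv2.INTER_CUBIC)[:,:,::-1];cv2.imwrite('pics/c4.png',a)
E
```

```text
position: [0.5801, 0.1883, 0.0086]
orientation: [-2.222, 2.218, -0.001]
ft_force: [-0.3, 0.3, 0.2]
time_s: 28.7
position: [0.6981, 0.0607, 0.0858]
orientation: [2.219, -2.222, -0.002]
ft_force: [-0.2, 0.2, -0.2]
grip_width: 0.0033
grip_force: 0.0
t 28.7 p [0.6981 0.0607 0.0858] psi -90.07 zt [-0.002  0.    -1.   ] F [-0.2  0.2 -0.2] w 0.0033 q [ 0.32  0.62  0.05 -0.   -1.   -0.32]
row [-0.015 -0.012  0.043 -0.001]
```

View pics/c4.png

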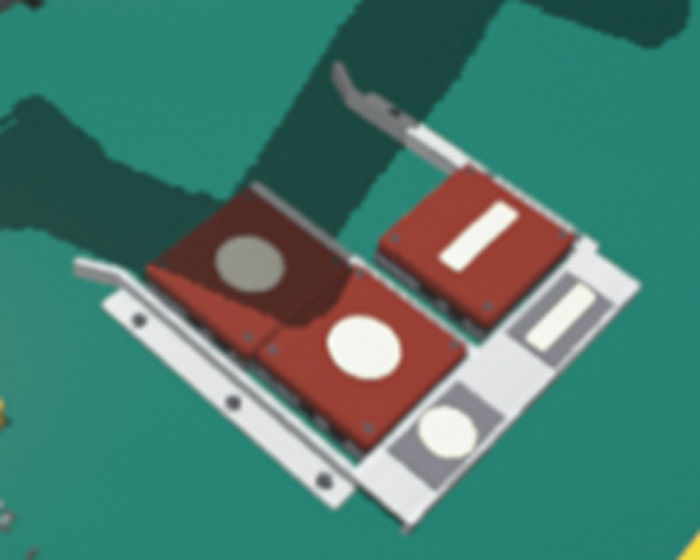

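All three housings sit square in the nest. In the crop, the round-tagged ones at (250,265) and (365,347) are behind the round label, and the bar-tagged one at (480,237) is behind the bar label, all clear of the mouths. Now the keys.

```bash
python3 -m creep '[[-0.012,-0.01,0.02,0],[-0.012,-0.01,0.058,0],[-0.012,-0.01,0.058,0],[-0.012,-0.01,0.058,0]]' 0; python3 go.py .7045 .0696 .031 -90
```

```text
time_s: 29.15
position: [0.7047, 0.069, 0.0509]
orientation: [2.221, -2.219, -0.001]
ft_force: [0.2, 1.0, 1.0]
grip_width: 0.0002
grip_force: 0.0
t 29.15 p [0.7047 0.069  0.0509] psi -89.94 zt [-0.002 -0.001 -1.   ] F [0.2 1.  1. ] w 0.0002 q [ 0.33  0.67  0.04  0.   -0.95 -0.32]
row [-0.001  0.     0.033  0.001]
```

```bash
python3 -m creep '[[0,0,0.012,0],[0,0,0.022,0],[0,0,0.028,0],[0,0,0.032,0],[0,0,0.032,0],[0,0,0.032,0]]'; python3 -m creep '[[0,0,0.0015,0],[0,0,0.003,0],[0,0,0.003,0]]'|sed -n 2,4p
```

```text
time_s: 29.75
position: [0.7053, 0.0684, 0.033]
orientation: [-2.221, 2.222, -0.0]
ft_force: [-2.4, 1.5, 3.6]
grip_width: 0.0004
grip_force: 1.9
position: [0.7053, 0.0684, 0.0315]
orientation: [-2.221, 2.222, -0.0]
ft_force: [-2.9, 1.3, 6.3]
```

```bash
python3 -m creep '[[0,0,0.002,0],[0,0,0.004,0],[0,0,0.004,0]]'|sed -n 2,4p; python3 -m creep '[[0,0,-0.02,0],[0,0,-0.05,0],[0.0,0,-0.05,0],[0.074,-0.006,-0.05,0],[0.074,-0.006,-0.05,0],[0.074,-0.006,-0.05,0],[0.074,-0.006,-0.05,0]]'; python3 go.py .708 .0249 .031 -90
```

```text
position: [0.7054, 0.0684, 0.0314]
orientation: [-2.222, 2.221, -0.001]
ft_force: [-7.3, 1.6, 15.4]
time_s: 31.05
position: [0.7086, 0.0239, 0.0571]
orientation: [2.22, -2.222, -0.001]
ft_force: [0.1, 0.8, -0.4]
grip_width: 0.0006
grip_force: 0.0
t 31.05 p [0.7086 0.0239 0.0571] psi -90.04 zt [-0.001 -0.    -1.   ] F [ 0.1  0.8 -0.4] w 0.0006 q [ 0.26  0.66  0.05 -0.   -0.96 -0.26]
row [-0.002  0.001  0.043 -0.001]
```

```bash
python3 -m creep '[[-0.001,0,0.018,0],[-0.001,0,0.03,0],[-0.001,0,0.036,0],[-0.001,0,0.04,0],[-0.001,0,0.044,0],[-0.001,0,0.047,0],[-0.001,0,0.048,0],[-0.001,0,0.048,0]]'; python3 -m creep '[[0,0,-0.02,0],[0,0,-0.05,0],[0.0,0,-0.05,0],[0.074,-0.007,-0.05,0],[0.074,-0.007,-0.05,0],[0.074,-0.007,-0.05,0],[0.074,-0.007,-0.05,0]]'; python3 go.py .7123 -.0198 .031 -90
```

```text
time_s: 31.85
position: [0.7086, 0.0248, 0.0314]
orientation: [2.221, -2.221, -0.0]
ft_force: [-4.5, 1.6, 10.0]
grip_width: 0.0007
grip_force: 4.7
time_s: 32.55
position: [0.7129, -0.0198, 0.0586]
orientation: [2.22, -2.222, -0.001]
ft_force: [-0.6, 0.2, 0.5]
grip_width: 0.0004
grip_force: 0.0
t 32.55 p [ 0.7129 -0.0198  0.0586] psi -90.04 zt [-0.001  0.    -1.   ] F [-0.6  0.2  0.5] w 0.0004 q [ 0.2   0.66  0.06 -0.   -0.97 -0.2 ]
row [-0.     0.001  0.046 -0.001]
```

```bash
python3 -m creep '[[0,0,0.02,0],[0,0,0.032,0],[0,0,0.039,0],[0,0,0.043,0],[0,0,0.047,0],[0,0,0.05,0],[0,0,0.0515,0],[0,0,0.0515,0]]'; python3 -m creep '[[0,0,-0.02,0],[0,0,-0.06,0],[0,0,-0.12,0],[0.05,0.1,-0.2,0],[0.1,0.2,-0.25,0],[0.15,0.25,-0.25,0],[0.2,0.28,-0.25,0],[0.2,0.28,-0.25,0],[0.2,0.28,-0.25,0]]'
python3 - <<'E'
from m import *
for n in('scene','side'):
    f=bot.grab_frame(n);save(f,n+'_end')
    if n=='scene': cv2.imwrite('pics/end.png',cv2.resize(f['img'][100:360,140:480],None,fx=2.3,fy=2.3,interpolation=cv2.INTER_CUBIC)[:,:,::-1])
E
```

```text
time_s: 33.35
position: [0.7127, -0.0196, 0.0314]
orientation: [2.222, -2.221, 0.0]
ft_force: [-6.6, 2.8, 12.8]
grip_width: 0.0007
grip_force: 6.2
time_s: 34.25
position: [0.5433, -0.1421, 0.1801]
orientation: [-2.216, 2.225, -0.003]
ft_force: [0.8, -0.2, -0.6]
grip_width: 0.0003
grip_force: 0.0
```

View pics/end.png

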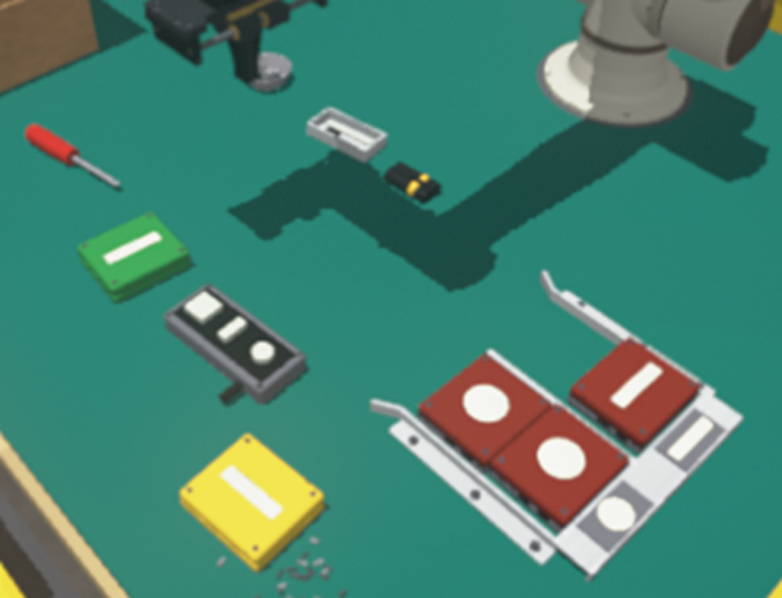

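The final picture shows the housings square in their lanes at (485,403), (560,457) and (636,385). The keys are up at (203,305), (232,327) and (262,351), the bystanders lie where they were, and the arm is clear, so I hand the job in.

```bash
python3 -c "
from cell import bot
print(bot.job_done())"
```

```text
the job is handed in; nothing more can be done
None
```

I slid the three housings into their labelled lanes, then pressed the round, bar and square keys in order, each fully down and let up. I handed the job in at about 34 s with the arm clear and the bystanders where they lay; no verdict came back.

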